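# Unsnap the bedside tumbler and stack it

### The arm

A 6-joint arm with a two-finger parallel gripper is mounted at the origin on the work surface. World frame = base frame: x ahead of the robot, y to its left, z up, the work surface at z = 0. Lengths are in m, angles in degrees, forces in N, time in s.
With the tool pointing down it reaches from about 0.25 to 0.725 m from the base axis. Payload 9.7 kg.
Tool frame: the origin (TCP) lies between the finger pads; the fingertips stand 19 mm ahead of it and the grasp point (between the pads) is the TCP; z points along the fingers, y is the line along which they close (so a half turn about z gives the same grasp; the last joint's range is limited). The gripper opens to 85 mm and grips with 20 to 120 N. Pads are 22 mm wide; open, the fingers measure 114 mm over their backs; the gripper's body (76 mm by 85 mm) begins 54 mm behind the grasp point. The pads swing forward as they close: fully open they stand 13 mm farther back than shut.
Start: joints at [75.974, 4.979, 10.078, 95.1, 0, 90], TCP at [0.133, 0.534, 0.25] pointing down, gripper open.
Joint ranges: [-179.16, 179.16], [-48.56, 103.87], [-65.8, 70.77], [-126.05, 130.52], [-82.76, 87.17], [-180, 180]. Speed limits (degrees/s): [127.2, 127.2, 147.25, 180, 180, 180].

### API

Orientations are given as [roll, pitch, yaw] about the fixed x, y, z axes, in that order (R = Rz(yaw) Ry(pitch) Rx(roll)).
In Python, from workcell import bot gives the robot as it stands. The module is installed in compiled form; this text tells all that it offers.
- The arm moves only by the shell command python3 -m crank 'ROWS' [OPENING] [FORCE]. ROWS is JSON, a list that holds one entry, the list of rows, each a list of 6 numbers: the shift along the world's x, y, z as a fraction of full scale, then the turn, a rotation vector about the world's x, y, z as a fraction of full scale. In form: [[[x, y, z, wx, wy, wz], ...]]. A call has 1 to 20 rows; each row shifts and turns the commanded pose from where the row before left it; what a row does not reach is not made up. Full scale, the value 1, is 20 mm for a shift and 0.12 rad for a turn. A row lasts 1/12 s, in which the tool goes at most 41.7 mm and 7.16 degrees, less where a joint would pass 70% of its speed; a pose out of reach is approached as far as the arm can. A call with a number of a shift or a turn outside -1 to 1 is refused whole. A call with a gripper value outside its range is refused whole. OPENING is the opening, from 0 (shut) to 1 (fully open), set as the call begins (- or left out, the last holds). The fingers move at their own pace and stop on an object; FORCE is the grip in N (left out, the last holds). Time passes only in rows, so rows that do not move let the fingers close. It gives the time, the measured TCP pose, the force, the opening and the grip force at its end, in the units of the state.
- bot.get_obs(): the state, without advancing time (a new reading comes with each control period).
- bot.camera(name): name is "scene" or "top" or "wrist"; returns the picture (384x512x3 uint8, red, green, blue); there is no depth.
- bot.camera_model(name): a dict with "vertical_fov" (degrees; the focal length in pixels is half the picture's height over the tangent of half this angle, whatever the lens; pixels are square), "cx", "cy" (the principal point, pixels), "k1" (the pictures are not rectified: a ray, as slopes to the right and down, at radius r is drawn at 1 + k1 r^2 times it, then the intrinsics apply), "R" (3x3) and "t" (3): a world point X has camera coordinates R X + t. Camera axes: x right, y down, z forward; pixel columns grow to the right and rows downward; lengths in m; the calibration is good to about 2 mm. A picture is of the moment at which its call begins: read the wrist's pose just before it. camera_model takes no time and is no camera call; for the wrist camera it gives the pose at the moment of the call.
- bot.job_done(): hands the job in; it is judged then, once.
The state is a dict: "time": time; "q": joint angles; "qd": joint speeds; "joint_efforts": joint torques, N m; "ee_pos": TCP position; "tcp_rot": TCP orientation; "wrist_force": force on the tool from outside, world axes, zero at the start; "torque": the same for the moment, N m; "opening": finger opening in m; "grasp_force": force on a finger pad.
Only numpy, scipy, OpenCV 4.12 (cv2) and the standard library are available. Lean on these libraries where they do the work, as an engineer would, in place of code of your own. Each camera call takes 0.05 s, during which the arm holds its last target. There are 200 camera calls.

### The job

Slide the yellow tumbler out of the front of its snap-in dock, past the click of the catches, so that it stands upright on the chest top clear of the dock. Then lift it and stack it squarely inside the red tumbler, leaving the red one standing upright on the chest top with the yellow one fully down in it, let go. Do not tip either tumbler over, and leave the other things on the chest as they are.

Things in the scene. Friction and masses are not known exactly. Their poses are not given: they have to be found in the camera images.
- yellow_tumbler: Yellow plastic footed tumbler, 90 g, upright in the dock at the start; origin at the centre of its underside, z up. Foot disc 53 mm across, 8 mm thick; neck 34 mm; body widens from 42 mm (16 mm up) to 65 mm (49 mm up), then a straight band 65 mm across to the rim, 74 mm up. Open top, wall 2.5 mm, inner floor 20 mm up; inside 46 mm across at 31 mm up: closed fingers can reach in and hook it
- yellow_tumbler_rim (a point): Centre of the yellow tumbler's mouth, level with the rim, 74 mm above its underside; the mouth is 60 mm across inside, 65 mm outside
- red_tumbler: Red plastic tumbler of exactly the same shape and size, about 110 g, upright on the chest top; origin at the centre of its underside. When the yellow one is stacked fully down in it, the yellow underside is about 40 mm above the red underside and the yellow rim about 114 mm above the chest top
- dock: White plastic dock fixed to the chest top: a U-shaped bay, open above and at the front (-x); 85 mm wide (y), x from -32 to +42.5 mm, walls 4 mm thick, 45 mm high, 77 mm apart inside. Origin on the chest top under the docked tumbler's axis. No floor: the foot stands on the chest top, under a grey lip each side (underside 9.5 mm up, 37 mm apart) so it cannot be lifted out
- dock_mouth (a point): Middle of the dock's open front, at chest-top height, 32 mm along the dock's -x from its origin. Two black sprung catches, low on each side ahead of the foot, hold the tumbler: it takes about 8 to 12 N straight along -x to slide it past them. It is free of the lips after 40 mm of sliding and its foot is right out of the dock after 60 mm
- amber_jar: Amber glass jar with a black cap, 60 mm across, 85 mm tall; origin at the centre of its underside. Leave it alone
- toothpick_dispenser: Clear plastic toothpick dispenser with a green push-down top, 46 mm across, 76 mm tall; origin at the centre of its underside. Leave it alone
- clipper_guard: Small metal hair clipper guard lying flat, about 52 x 46 x 20 mm; origin at its underside. Leave it alone

How it is judged:
By the outcome, as a careful person would: the job done as asked, in the order asked, and still so for the second after the job is handed in, with the robot touching nothing.
It also fails if it takes over 56 s, if anything falls off the work surface, if the arm or the gripper's body presses on something with over 40 N, if the wrist force passes 120 N, or if a joint passes its speed limit or range.

## Working session

There is one attempt and no reset: what is moved stays moved. The work goes in short steps, Python scripts to look and compute and a shell command to move; the robot and the scene stay as the last step left them, time stands still between calls to the robot, and variables do not carry over. Pictures are saved under pics/ and viewed, at most 12 in all, crops included, and the job is handed in when it is done.

```bash
mkdir -p pics; python3 - <<'E'
from workcell import bot
import cv2,numpy as np
for n in("scene","top"):
    im=bot.camera(n); cv2.imwrite(f"pics/{n}0.png",im[:,:,::-1])
    m=bot.camera_model(n); print(n,m)
o=bot.get_obs(); print(o)
a=[cv2.imread(f"pics/{n}0.png") for n in("scene","top")]
E
```

```text
scene {'vertical_fov': 49.866028373156375, 'cx': 251.28378281868032, 'cy': 197.6705017279873, 'k1': -0.10484682628283833, 'R': array([[ 0.4757447 ,  0.87939741, -0.01808822],
       [ 0.50284435, -0.28879108, -0.81470686],
       [-0.72167482,  0.37849691, -0.57959084]]), 't': array([-0.26324522, -0.24104878,  1.51441706])}
top {'vertical_fov': 50.43244482049755, 'cx': 252.53502920246115, 'cy': 185.20808295137334, 'k1': -0.07369479106722482, 'R': array([[ 0.02063055, -0.99975775,  0.0076698 ],
       [-0.99435633, -0.02131639, -0.1039283 ],
       [ 0.10406662, -0.00548242, -0.99455522]]), 't': array([-0.01873022,  0.57208534,  1.01677109])}
{'time': 0.1, 'q': array([7.59745415e+01, 5.00761150e+00, 1.00397004e+01, 9.50988665e+01,
       7.47302359e-04, 9.00010974e+01]), 'qd': array([-0.06741903, -0.03184213,  0.17349898, -0.06491123,  0.06098674,
        0.02599689]), 'joint_efforts': array([ 7.18339415e-04, -5.21561730e+01,  4.65652335e+01,  1.59237650e-02,
        1.90369448e-06, -6.94830817e-06]), 'ee_pos': array([0.13324849, 0.53343498, 0.24966351]), 'tcp_rot': array([-1.79933222e+02, -7.46022861e-04,  1.65973443e+02]), 'wrist_force': array([-0.48185838, -0.91230246, -0.11885036]), 'torque': array([0.00224012, 0.03566331, 0.02350197]), 'grasp_force': 0.0, 'opening': 0.08530671714507079}
```

View pics/scene0.png

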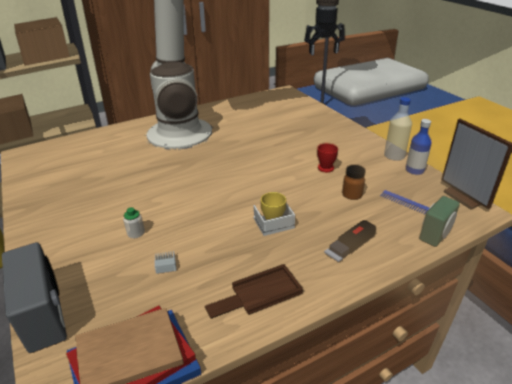

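View pics/top0.png

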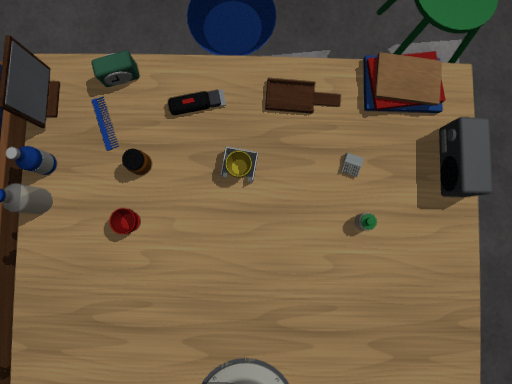

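The scene view shows the yellow tumbler in its dock near (273,207), red at (327,157) and the jar at (353,182). In the top view, yellow is at (239,163), red at (124,221), the jar at (137,161), and the dock mouth faces the robot, slightly turned.

```bash
cat > h.py <<'E'
import cv2,numpy as np
def model(m):
    f=192/np.tan(np.radians(m["vertical_fov"]/2))
    return np.array([[f,0,m["cx"]],[0,f,m["cy"]],[0,0,1]]),m["R"],m["t"]
def rays(m,uv):
    K,R,t=model(m); p=(np.array(uv,float).reshape(-1,2)-K[:2,2])/K[0,0]
    s=p.copy()
    for _ in range(30): s=p/(1+m["k1"]*(s**2).sum(1,keepdims=True))
    d=np.c_[s,np.ones(len(s))]@R; return -R.T@t,d/np.linalg.norm(d,axis=1,keepdims=True)
def plane(m,uv,z):
    c,d=rays(m,uv); return c+d*((z-c[2])/d[:,2])[:,None]
def tri(obs):
    A=np.zeros((3,3));b=np.zeros(3)
    for m,uv in obs:
        c,d=rays(m,uv);P=np.eye(3)-np.outer(d[0],d[0]);A+=P;b+=P@c
    return np.linalg.solve(A,b)
def mask(im,col):
    h=cv2.cvtColor(im,cv2.COLOR_BGR2HSV);H,S,V=cv2.split(h)
    if col=="y": m=(H>22)&(H<34)&(S>150)&(V>60)
    if col=="r": m=((H<6)|(H>174))&(S>150)&(V>50)
    return m.astype(np.uint8)*255
def blobs(im,col,amin=60):
    cs,_=cv2.findContours(mask(im,col),cv2.RETR_EXTERNAL,cv2.CHAIN_APPROX_NONE)
    return [c for c in cs if cv2.contourArea(c)>amin]
E
python3 - <<'E'
from h import *
from workcell import bot
for n in("scene","top"):
    im=cv2.imread(f"pics/{n}0.png"); m=bot.camera_model(n)
    for col in "yr":
        for c in blobs(im,col):
            e=cv2.minEnclosingCircle(c); print(n,col,cv2.boundingRect(c),cv2.contourArea(c),np.round(plane(m,e[0],.074),3))
E
```

```text
scene y (262, 193, 23, 26) 427.5 [[0.644 0.012 0.074]]
scene r (67, 349, 13, 32) 142.5 [[ 0.865 -0.496  0.074]]
scene r (127, 325, 68, 59) 533.0 [[ 0.918 -0.373  0.074]]
scene r (318, 144, 19, 28) 404.0 [[0.52  0.269 0.074]]
top y (226, 151, 26, 26) 502.0 [[0.621 0.03  0.074]]
top r (110, 208, 30, 26) 561.0 [[0.472 0.306 0.074]]
top r (375, 98, 43, 11) 202.0 [[ 0.793 -0.368  0.074]]
top r (368, 58, 9, 34) 138.5 [[ 0.861 -0.31   0.074]]
top r (405, 51, 32, 9) 108.0 [[ 0.913 -0.437  0.074]]
```

```bash
python3 - <<'E'
from h import *
from workcell import bot
m=bot.camera_model("wrist"); c,d=rays(m,[[256,192],[0,0],[511,0],[511,383],[0,383]]); print(c); print(plane(m,[[256,192],[0,0],[511,0],[511,383],[0,383]],.074).round(3)); print(np.degrees(np.arctan2(.03,.621)))
E
```

```text
[0.05370982 0.55372866 0.37294649]
[[ 0.151  0.528  0.074]
 [-0.117  0.322  0.074]
 [ 0.013  0.834  0.074]
 [ 0.611  0.881  0.074]
 [ 0.39  -0.006  0.074]]
2.765761834249503
```

```bash
python3 -m crank '[[[1,-0.92,0,0,0,-0.65],[1,-0.92,0,0,0,-0.65],[1,-0.92,0,0,0,-0.65],[1,-0.92,0,0,0,-0.65],[1,-0.92,0,0,0,-0.65],[1,-0.92,0,0,0,-0.65],[1,-0.92,0,0,0,-0.65],[1,-0.92,0,0,0,-0.65],[1,-0.92,0,0,0,-0.65],[1,-0.92,0,0,0,-0.65],[1,-0.92,0,0,0,-0.65],[1,-0.92,0,0,0,-0.65],[1,-0.92,0,0,0,-0.65],[1,-0.92,0,0,0,-0.65],[1,-0.92,0,0,0,-0.65],[1,-0.92,0,0,0,-0.65],[1,-0.92,0,0,0,-0.65],[0,0,0,0,0,0],[0,0,0,0,0,0],[0,0,0,0,0,0]]]'
python3 - <<'E'
from workcell import bot
import cv2,pickle
m=bot.camera_model("wrist");im=bot.camera("wrist")[:,:,::-1];cv2.imwrite("pics/w1.png",im);pickle.dump(m,open("w1.pkl","wb"))
E
```

```text
time: 1.77
ee_pos: [0.473, 0.2208, 0.25]
tcp_rot: [-180.0, 0.0, 90.0]
wrist_force: [-0.6, 0.5, 0.4]
opening: 0.0857
grasp_force: 0.0
```

View pics/w1.png

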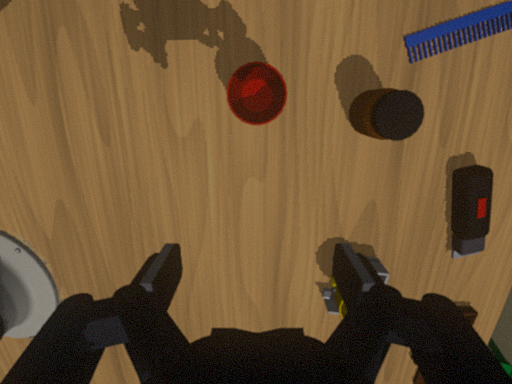

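w1 shows the red mouth circled around (257,93), the jar cap at (403,115), and yellow hidden behind the right finger near (345,290). I'll move on for second views and yellow.

```bash
cat > snap.py <<'E'
import sys,cv2,pickle
from workcell import bot
n=sys.argv[1]; m=bot.camera_model("wrist");im=bot.camera("wrist")[:,:,::-1];cv2.imwrite(f"pics/{n}.png",im);pickle.dump(m,open(n+".pkl","wb"))
E
python3 -m crank '[[[0.5,-1,0,0,0,0],[0.5,-1,0,0,0,0],[0.5,-1,0,0,0,0],[0.5,-1,0,0,0,0],[0.5,-1,0,0,0,0],[0.5,-1,0,0,0,0],[0,0,0,0,0,0],[0,0,0,0,0,0]]]' | head -2
python3 snap.py w2
python3 -m crank '[[[0.4,-1,0,0,0,0],[0.4,-1,0,0,0,0],[0.4,-1,0,0,0,0],[0.4,-1,0,0,0,0],[0.4,-1,0,0,0,0],[0,0,0,0,0,0],[0,0,0,0,0,0]]]' | head -2
python3 snap.py w3
python3 -m crank '[[[0.2,-1,0,0,0,0],[0.2,-1,0,0,0,0],[0.2,-1,0,0,0,0],[0.2,-1,0,0,0,0],[0,0,0,0,0,0],[0,0,0,0,0,0]]]' | head -2
python3 snap.py w4
python3 - <<'E'
from h import *
import pickle
for k in "1234":
    im=cv2.imread(f"pics/w{k}.png"); m=pickle.load(open(f"w{k}.pkl","rb"))
    for col in "yr":
        for c in blobs(im,col,200): 
            e=cv2.fitEllipse(cv2.convexHull(c)); print(k,col,cv2.boundingRect(c),[np.round(x,1) for x in e],plane(m,[e[0]],.074).round(4))
a=[cv2.imread(f"pics/w{k}.png") for k in "34"]
cv2.imwrite("pics/w34.png",cv2.resize(np.vstack(a),(400,600)) if 0 else np.hstack([cv2.resize(x,(400,300)) for x in a]))
E
```

```text
time: 2.48
ee_pos: [0.5331, 0.101, 0.2502]
time: 3.12
ee_pos: [0.5731, 0.0014, 0.2502]
time: 3.67
ee_pos: [0.5891, -0.0783, 0.2503]
1 r (227, 62, 57, 60) [array([254.3,  91.1]), array([52.6, 61.6]), np.float64(39.0)] [[0.4702 0.3147 0.074 ]]
2 y (301, 207, 52, 47) [array([326.7, 230.2]), array([46.1, 52.5]), np.float64(69.7)] [[0.6201 0.0319 0.074 ]]
2 r (456, 106, 11, 26) [array([460.8, 118.8]), array([15.6, 26.4]), np.float64(5.9)] [[0.7623 0.1688 0.074 ]]
2 r (186, 0, 41, 16) [array([205.5,  -5.2]), array([39. , 43.1]), np.float64(127.8)] [[0.4833 0.2853 0.074 ]]
3 y (271, 123, 57, 57) [array([298.7, 151.2]), array([56.8, 58.2]), np.float64(39.5)] [[0.6202 0.0314 0.074 ]]
3 r (376, 355, 19, 29) [array([384.6, 369. ]), array([10.9, 36.6]), np.float64(23.6)] [[ 0.7776 -0.3173  0.074 ]]
3 r (439, 16, 13, 30) [array([444.8,  30.6]), array([15.1, 32. ]), np.float64(0.3)] [[0.7666 0.1579 0.074 ]]
4 y (257, 44, 62, 66) [array([287.3,  76.2]), array([61.6, 66.2]), np.float64(10.6)] [[0.621  0.0304 0.074 ]]
```

View pics/w4.png

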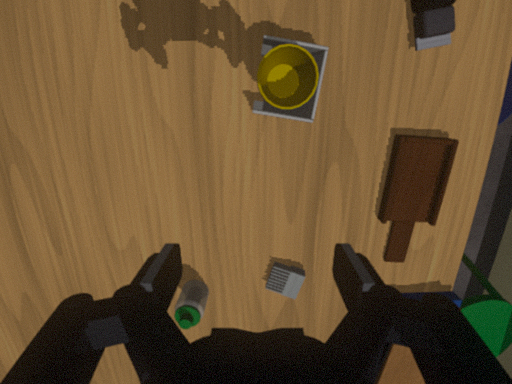

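w4 shows the yellow mouth at (288,76) and the dock wall corners at about (265,37), (327,47), (313,122) and (253,113). The open side is on the left (-x).

```bash
python3 - <<'E'
from h import *
import pickle
M={k:pickle.load(open(f"w{k}.pkl","rb")) for k in "1234"}
I={k:cv2.imread(f"pics/w{k}.png") for k in "1234"}
ys=[]
for k in "34":
    c=max(blobs(I[k],"y",200),key=cv2.contourArea); e=cv2.fitEllipse(cv2.convexHull(c)); ys.append((M[k],[e[0]]))
print("yellow rim tri",tri(ys).round(4))
p=plane(M["4"],[[265,37],[327,47],[313,122],[253,113]],.045); print(p.round(4))
print([np.degrees(np.arctan2(*(p[b]-p[a])[[1,0]])).round(1) for a,b in((0,1),(3,2),(2,1))],np.linalg.norm(p[1]-p[2]),np.linalg.norm(p[1]-p[0]))
# dock grey mask
h=cv2.cvtColor(I["4"],cv2.COLOR_BGR2HSV); g=((h[...,1]<70)&(h[...,2]>75)).astype(np.uint8)*255
g[:25]=0; g[135:]=0; g[:,:235]=0; g[:,345:]=0
pts=cv2.findNonZero(g); r=cv2.minAreaRect(pts); b=cv2.boxPoints(r); q=plane(M["4"],b,.045); print(b.round(1).tolist(),q.round(4).tolist())
# red, loose
H,S,V=cv2.split(cv2.cvtColor(I["1"],cv2.COLOR_BGR2HSV)); m=(((H<7)|(H>173))&(S>130)&(V>25)).astype(np.uint8)*255
c=max(cv2.findContours(m[:200,:330].copy(),0,1)[0],key=cv2.contourArea); e=cv2.fitEllipse(cv2.convexHull(c)); print("red w1",e,plane(M["1"],[e[0]],.074))
E=[plane(M["1"],[x],.074)[0] for x in ([227,93],[287,93])]; print("dia",np.linalg.norm(E[0]-E[1]))
m=bot=None
from workcell import bot
# red rim height: back edge/top of blob in scene + top
T=bot.camera_model("top"); it=cv2.imread("pics/top0.png"); 
print("top/w1 red",tri([(T,[cv2.minEnclosingCircle(max(blobs(it[150:280,80:170],"r"),key=cv2.contourArea))[0]+np.array([80,150])]),(M["1"],[e[0]])]))
E
```

```text
yellow rim tri [0.6211 0.0307 0.07  ]
[[ 0.5983  0.0738  0.045 ]
 [ 0.6676  0.0641  0.045 ]
 [ 0.6565 -0.0182  0.045 ]
 [ 0.5846 -0.0079  0.045 ]]
[np.float64(-8.0), np.float64(-8.2), np.float64(82.3)] 0.08310552076528795 0.07004094755316546
[[250.5, 112.30000305175781], [263.20001220703125, 34.5], [328.5, 45.099998474121094], [315.79998779296875, 122.9000015258789]] [[0.5817, -0.0071, 0.045], [0.5963, 0.0763, 0.045], [0.6691, 0.0661, 0.045], [0.6599, -0.0193, 0.045]]
red w1 ((256.4322814941406, 92.993408203125), (59.602298736572266, 61.94852066040039), 179.8264617919922) [[0.47248809 0.31278267 0.074     ]]
dia 0.06351005273025319
top/w1 red [0.47207774 0.31364066 0.0475043 ]
```

```bash
python3 -m crank '[[[0.27,0.91,0,0,0,-0.2],[0.27,0.91,0,0,0,-0.2],[0.27,0.91,0,0,0,-0.2],[0.27,0.91,0,0,0,-0.2],[0.27,0.91,0,0,0,-0.2],[0.25,0.9,0,0,0,-0.2],[0,0,-1,0,0,0],[0,0,-1,0,0,0],[0,0,-1,0,0,0],[0,0,-1,0,0,0],[0,0,-1,0,0,0],[0,0,-1,0,0,0],[0,0,-1,0,0,0],[0,0,0,0,0,0],[0,0,0,0,0,0],[0,0,0,0,0,0]]]' 1 60
python3 snap.py w5
```

```text
time: 5.05
ee_pos: [0.6215, 0.0308, 0.1118]
tcp_rot: [179.9, -0.0, 81.8]
wrist_force: [-0.8, 0.3, -0.5]
opening: 0.0852
grasp_force: 0.0
```

View pics/w5.png

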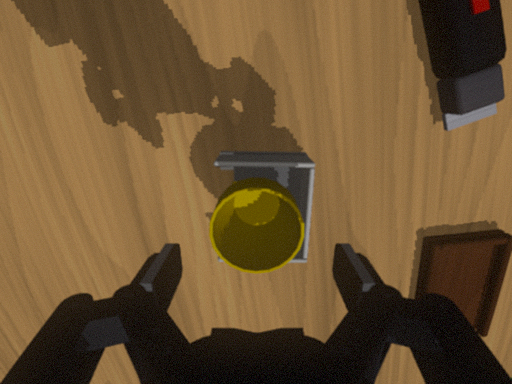

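w5 shows the dock edges squared to the picture and the yellow rim centred at (257,226) between the fingers (180 and 335). The alignment is good, so I'll go down and close.

```bash
python3 -m crank '[[[0,0,-0.6,0,0,0],[0,0,-0.6,0,0,0],[0,0,-0.6,0,0,0],[0,0,-0.55,0,0,0],[0,0,0,0,0,0],[0,0,0,0,0,0]]]' 1 50
python3 -m crank '[[[0,0,0,0,0,0],[0,0,0,0,0,0],[0,0,0,0,0,0],[0,0,0,0,0,0],[0,0,0,0,0,0],[0,0,0,0,0,0],[0,0,0,0,0,0],[0,0,0,0,0,0],[0,0,0,0,0,0],[0,0,0,0,0,0]]]' 0 50
```

```text
time: 5.6
ee_pos: [0.6206, 0.0297, 0.062]
tcp_rot: [-179.9, 0.0, 81.7]
wrist_force: [0.2, 0.7, -0.2]
opening: 0.0853
grasp_force: 0.0
time: 6.43
ee_pos: [0.6219, 0.0298, 0.0645]
tcp_rot: [179.9, -0.0, 81.7]
wrist_force: [-0.3, -0.0, 5.6]
opening: 0.0642
grasp_force: 55.6
```

```bash
python3 -m crank '[[[-0.3,0.042,0,0,0,0],[-0.3,0.042,0,0,0,0],[-0.3,0.042,0,0,0,0],[-0.3,0.042,0,0,0,0],[0,0,0,0,0,0]]]'
python3 -m crank '[[[-0.4,0.056,0,0,0,0],[-0.4,0.056,0,0,0,0],[-0.4,0.056,0,0,0,0],[-0.4,0.056,0,0,0,0],[-0.4,0.056,0,0,0,0],[-0.4,0.056,0,0,0,0],[-0.4,0.056,0,0,0,0],[-0.4,0.056,0,0,0,0],[-0.4,0.056,0,0,0,0],[0,0,0,0,0,0],[0,0,0,0,0,0]]]'
python3 snap.py w6
python3 - <<'E'
from workcell import bot
import cv2
cv2.imwrite("pics/s6.png",cv2.resize(bot.camera("scene")[110:260,180:380,::-1],(800,600)))
E
```

```text
time: 6.85
ee_pos: [0.5967, 0.0334, 0.0644]
tcp_rot: [179.9, -0.0, 81.8]
wrist_force: [-1.9, 0.6, 8.3]
opening: 0.0647
grasp_force: 56.0
time: 7.77
ee_pos: [0.5246, 0.0434, 0.0644]
tcp_rot: [180.0, -0.0, 81.8]
wrist_force: [-4.4, -0.1, 11.6]
opening: 0.0646
grasp_force: 56.2
```

View pics/s6.png

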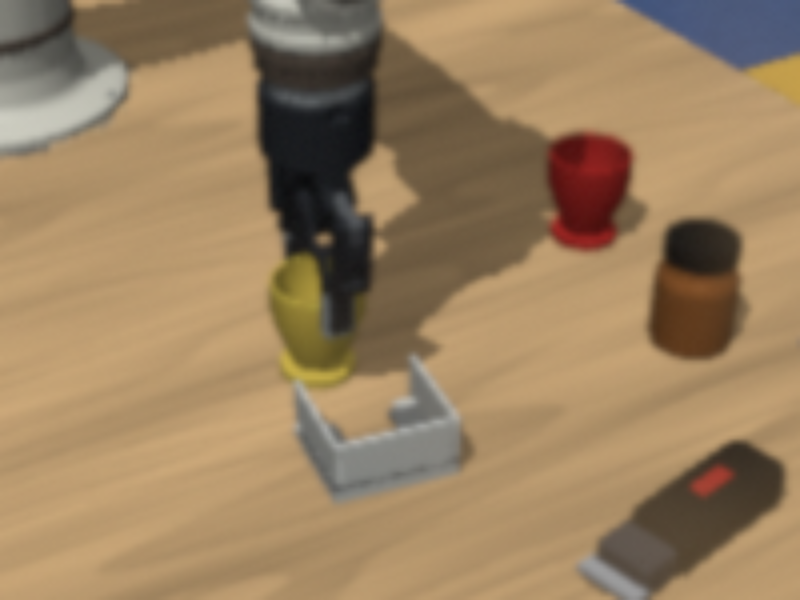

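View pics/w6.png

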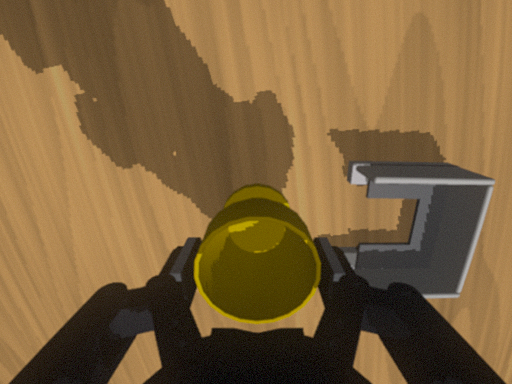

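Both pictures show yellow upright and clear of the dock, with its rim at about (257,267) in w6. Red at (590,190) and the jar at (695,290) in the crop are untouched. I'll release briefly so it stands freely, then regrip and lift.

```bash
python3 -m crank '[[[0,0,0,0,0,0],[0,0,0,0,0,0],[0,0,0,0,0,0],[0,0,0,0,0,0],[0,0,0,0,0,0],[0,0,0,0,0,0],[0,0,0,0,0,0]]]' 1
python3 snap.py w7
python3 -m crank '[[[0,0,0.05,0,0,0],[0,0,0,0,0,0],[0,0,0,0,0,0],[0,0,0,0,0,0],[0,0,0,0,0,0],[0,0,0,0,0,0],[0,0,0,0,0,0],[0,0,0,0,0,0],[0,0,0,0,0,0]]]' 0 50
python3 -m crank '[[[0,0,0.4,0,0,0],[0,0,0.8,0,0,0],[0,0,1,0,0,0],[0,0,1,0,0,0],[0,0,1,0,0,0],[0,0,1,0,0,0],[0,0,1,0,0,0],[0,0,0.8,0,0,0],[0,0,0,0,0,0],[0,0,0,0,0,0]]]'
python3 snap.py w8
python3 - <<'E'
from h import *
import pickle
from workcell import bot
p=bot.get_obs()["ee_pos"]
for k,z in(("7",.074),("8",.074+p[2]-.065)):
    im=cv2.imread(f"pics/w{k}.png");m=pickle.load(open(f"w{k}.pkl","rb"))
    for col in "yr":
        for c in blobs(im,col,300): print(k,col,cv2.boundingRect(c),np.round(cv2.fitEllipse(cv2.convexHull(c))[0],1))
print(p)
E
```

```text
time: 8.45
ee_pos: [0.5252, 0.0432, 0.0631]
tcp_rot: [-180.0, 0.0, 81.7]
wrist_force: [0.4, -0.0, -0.8]
opening: 0.0856
grasp_force: 0.0
time: 9.25
ee_pos: [0.5254, 0.0433, 0.065]
tcp_rot: [180.0, -0.0, 81.8]
wrist_force: [-1.7, -0.2, 5.3]
opening: 0.0644
grasp_force: 55.3
time: 10.08
ee_pos: [0.5257, 0.0433, 0.2049]
tcp_rot: [179.9, -0.0, 81.8]
wrist_force: [-0.3, 1.3, -1.3]
opening: 0.0645
grasp_force: 55.3
7 y (192, 184, 128, 142) [254.  257.6]
8 y (194, 184, 127, 139) [257.7 256.2]
8 r (489, 11, 16, 34) [496.7  27.5]
[0.52524671 0.04322554 0.20374043]
```

View pics/w8.png

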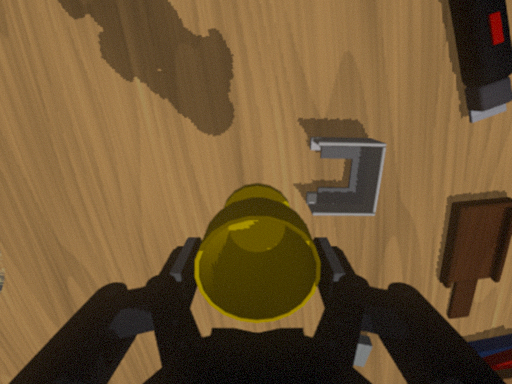

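w8 shows the yellow tumbler held upright, its rim spanning about (195–321, 204–324), with the dock empty at (345,175). Next I measure its in-hand offset and take two views of red.

```bash
python3 -m crank '[[[-0.38,0.98,0,0,0,0],[-0.38,0.98,0,0,0,0],[-0.38,0.98,0,0,0,0],[-0.38,0.98,0,0,0,0],[-0.38,0.98,0,0,0,0],[-0.38,0.98,0,0,0,0],[0,0,0,0,0,0],[0,0,0,0,0,0],[0,0,0,0,0,0]]]' | head -3
python3 snap.py w9
python3 -m crank '[[[-0.25,0.98,0,0,0,0],[-0.25,0.98,0,0,0,0],[-0.25,0.98,0,0,0,0],[0,0,0,0,0,0],[0,0,0,0,0,0],[0,0,0,0,0,0]]]' | head -3
python3 snap.py w10
python3 - <<'E'
from h import *
import pickle
from workcell import bot
o=bot.get_obs();p=o["ee_pos"]; print(p,o["tcp_rot"])
obs=[]
for k in("9","10"):
    im=cv2.imread(f"pics/w{k}.png");m=pickle.load(open(f"w{k}.pkl","rb"))
    H,S,V=cv2.split(cv2.cvtColor(im,cv2.COLOR_BGR2HSV)); a=(((H<7)|(H>173))&(S>130)&(V>25)).astype(np.uint8)*255
    for c in cv2.findContours(a,0,1)[0]:
        if cv2.contourArea(c)>500:
            e=cv2.fitEllipse(cv2.convexHull(c)); print(k,cv2.boundingRect(c),np.round(e[0],1),np.round(e[1],1),plane(m,[e[0]],.074).round(4))
            if cv2.contourArea(c)>1500: obs.append((m,[e[0]]))
if len(obs)==2: print("red rim",tri(obs).round(4))
m=pickle.load(open("w10.pkl","rb")); z=p[2]+.009
r=plane(m,[[195,266],[321,266],[258,324],[258,205]],z); print("rim L,R,B,T minus TCP",(r-p).round(4).tolist())
a=cv2.imread("pics/w10.png"); cv2.imwrite("pics/w10.png",a)
E
```

```text
time: 10.88
ee_pos: [0.4795, 0.1605, 0.2034]
tcp_rot: [-179.9, 0.0, 81.8]
time: 11.43
ee_pos: [0.4649, 0.2189, 0.204]
tcp_rot: [-180.0, 0.0, 81.7]
[0.4649941  0.21871798 0.2040981 ] [-1.79990716e+02  2.21190353e-02  8.16941488e+01]
9 (185, 0, 76, 65) [223.2  20. ] [75.  88.8] [[0.4729 0.3121 0.074 ]]
10 (215, 51, 71, 75) [250.2  88.5] [70.6 74.1] [[0.4727 0.313  0.074 ]]
red rim [0.4726 0.3132 0.07  ]
rim L,R,B,T minus TCP [[-0.0301, 0.0093, 0.009], [0.0324, 0.0001, 0.009], [-0.0043, -0.0324, 0.009], [0.0059, 0.0373, 0.009]]
```

View pics/w10.png

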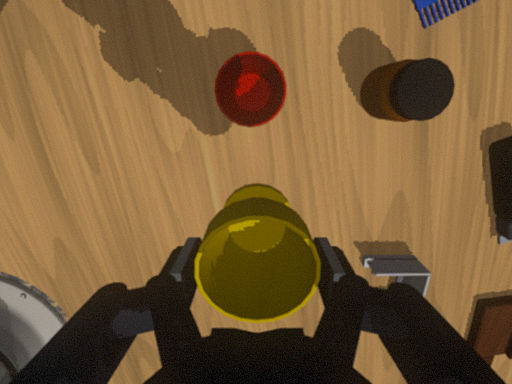

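w10 shows red upright at (250,89) with the jar well clear at (423,89), and yellow's rim centred at about (258,265). The red rim triangulates to (0.4726, 0.3132, 0.070), close to the expected 74 mm height.

```bash
python3 -m crank '[[[0.08,0.94,0,0,0,0],[0.08,0.94,0,0,0,0],[0.08,0.94,0,0,0,0],[0.08,0.94,0,0,0,0],[0.07,0.94,0,0,0,0],[0,0,0,0,0,0],[0,0,-0.6,0,0,0],[0,0,-0.6,0,0,0],[0,0,-0.6,0,0,0],[0,0,-0.6,0,0,0],[0,0,-0.2,0,0,0],[0,0,0,0,0,0],[0,0,0,0,0,0],[0,0,0,0,0,0]]]'
python3 - <<'E'
from workcell import bot
import cv2,numpy as np
a=cv2.resize(bot.camera("scene")[110:210,270:403,::-1],(400,300),interpolation=cv2.INTER_CUBIC)
b=cv2.resize(bot.camera("top")[170:270,60:193,::-1],(400,300),interpolation=cv2.INTER_CUBIC)
cv2.imwrite("pics/c11.png",np.hstack([a,b]))
E
```

```text
time: 12.65
ee_pos: [0.4727, 0.3137, 0.153]
tcp_rot: [180.0, -0.0, 81.7]
wrist_force: [-0.5, 0.9, -1.7]
opening: 0.0646
grasp_force: 55.4
```

View pics/c11.png

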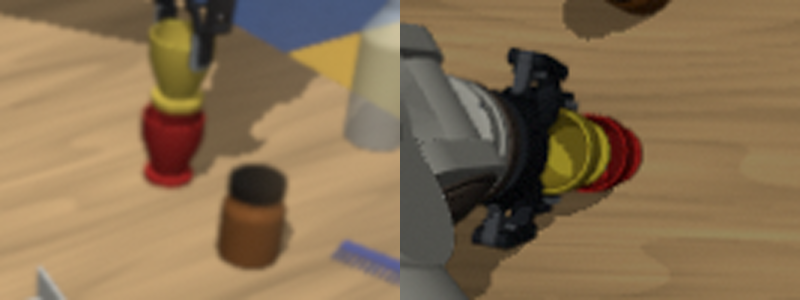

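c11 shows the yellow foot just above the red mouth, near centred (foot at 177 against mouth at 174 in the left crop). I'll descend gently with a 1 mm -y trim and watch the force.

```bash
python3 -m crank '[[[0,-0.06,-0.2,0,0,0],[0,0,-0.3,0,0,0],[0,0,-0.3,0,0,0],[0,0,-0.3,0,0,0],[0,0,-0.3,0,0,0],[0,0,0,0,0,0],[0,0,0,0,0,0]]]'
```

```text
time: 13.33
ee_pos: [0.4722, 0.3123, 0.1237]
tcp_rot: [-180.0, 0.0, 81.8]
wrist_force: [-0.2, 0.4, -1.2]
opening: 0.0643
grasp_force: 55.4
```

```bash
python3 -m crank '[[[0,0,-0.2,0,0,0],[0,0,-0.2,0,0,0],[0,0,-0.2,0,0,0],[0,0,-0.15,0,0,0],[0,0,0,0,0,0],[0,0,0,0,0,0]]]'
python3 -m crank '[[[0,0,-0.05,0,0,0],[0,0,-0.03,0,0,0],[0,0,0,0,0,0],[0,0,0,0,0,0]]]'
```

```text
time: 13.83
ee_pos: [0.4724, 0.3124, 0.1091]
tcp_rot: [-180.0, 0.0, 81.7]
wrist_force: [0.3, -0.6, -0.7]
opening: 0.0646
grasp_force: 55.4
time: 14.17
ee_pos: [0.4725, 0.3124, 0.1078]
tcp_rot: [180.0, -0.0, 81.7]
wrist_force: [-0.0, 0.1, -0.7]
opening: 0.0645
grasp_force: 55.4
```

```bash
python3 -m crank '[[[0,0,-0.05,0,0,0],[0,0,-0.05,0,0,0],[0,0,0,0,0,0],[0,0,0,0,0,0]]]'
python3 -m crank '[[[0,0,-0.05,0,0,0],[0,0,0,0,0,0],[0,0,0,0,0,0]]]'
```

```text
time: 14.5
ee_pos: [0.4725, 0.3124, 0.1057]
tcp_rot: [180.0, 0.0, 81.7]
wrist_force: [-0.8, -0.1, 0.1]
opening: 0.0646
grasp_force: 55.4
time: 14.75
ee_pos: [0.4726, 0.3125, 0.1051]
tcp_rot: [180.0, -0.0, 81.8]
wrist_force: [-1.2, 0.5, 5.1]
opening: 0.0645
grasp_force: 55.8
```

Contact came at z = 0.105, as predicted. A slight press, then release and retreat straight up.

```bash
python3 -m crank '[[[0,0,-0.03,0,0,0],[0,0,0,0,0,0],[0,0,0,0,0,0]]]'
python3 -m crank '[[[0,0,0,0,0,0],[0,0,0,0,0,0],[0,0,0,0,0,0],[0,0,0,0,0,0],[0,0,0,0,0,0],[0,0,0,0,0,0],[0,0,0,0,0,0]]]' 1
python3 -m crank '[[[0,0,0.5,0,0,0],[0,0,0.5,0,0,0],[0,0,0.5,0,0,0],[0,0,0.8,0,0,0],[0,0,1,0,0,0],[0,0,1,0,0,0],[0,-1,1,0,0,0],[0,-1,1,0,0,0],[0,-1,1,0,0,0],[0,-1,0,0,0,0],[0,-1,0,0,0,0],[0,0,0,0,0,0],[0,0,0,0,0,0],[0,0,0,0,0,0]]]'
python3 snap.py w12
python3 - <<'E'
from workcell import bot
from h import *
import pickle
s=bot.camera("scene")[:,:,::-1]
a=cv2.resize(s[110:260,200:400],(400,300),interpolation=cv2.INTER_CUBIC)
w=cv2.imread("pics/w12.png"); m=pickle.load(open("w12.pkl","rb"))
cv2.imwrite("pics/c12.png",np.hstack([a,cv2.resize(w,(400,300))]))
for c in blobs(w,"y",500): e=cv2.fitEllipse(cv2.convexHull(c));print(np.round(e[0],1),np.round(e[1],1),plane(m,[e[0]],.114).round(4))
E
```

```text
time: 15.0
ee_pos: [0.4727, 0.3126, 0.105]
tcp_rot: [180.0, -0.0, 81.8]
wrist_force: [-1.1, -1.5, 7.7]
opening: 0.0642
grasp_force: 56.3
time: 15.58
ee_pos: [0.4725, 0.3125, 0.104]
tcp_rot: [-180.0, 0.0, 81.8]
wrist_force: [0.1, 0.3, -0.5]
opening: 0.0856
grasp_force: 0.0
time: 16.75
ee_pos: [0.4726, 0.2128, 0.2508]
tcp_rot: [180.0, -0.0, 81.7]
wrist_force: [-0.6, -0.4, 0.2]
opening: 0.0854
grasp_force: 0.0
[241.2  83.4] [70.4 74.3] [[0.4729 0.313  0.114 ]]
```

View pics/c12.png

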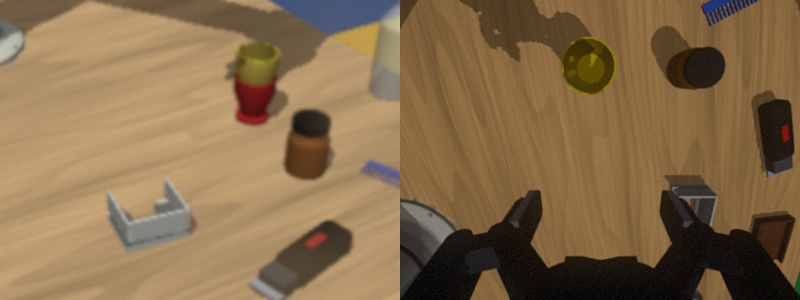

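c12 shows yellow fully seated in red, both upright: left crop at (256,80), rim in the wrist view at (589,65) concentric and hiding red. The rim centre is (0.473, 0.313), and the gripper is clear of everything.

```bash
python3 -c "
from workcell import bot
print(bot.job_done())"
```

```text
the job is handed in; nothing more can be done
None
```

The yellow tumbler is out of its dock and stacked fully down in the upright red tumbler, released with the gripper clear, and the job was handed in at about 17 s (no verdict was returned).

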